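Shut down the interlocked supply console

TASK

Shut the treatment-room supply console down for the night: throw all three levers fully over, away from the robot, then slide the toothed locking bar fully home to the robot's left so that its teeth stand behind them. The levers are interlocked and go over in only one order, which you must find by trying them: feel for a blocked lever without forcing it, and try another. Leave the other things where they stand.

Things in the scene. Friction and masses are not known exactly. Their poses are not given: they have to be found in the camera images.
- console: White box, 180 (x) x 360 (y) mm, its top 70 mm above the table, fixed on a black mat 220 x 400 mm. Origin: centre of its underside, 4 mm above the table; x points away from the robot, y to the robot's left along the row of levers, z up. Three levers and a toothed bar stand on it.
- lever_left (a joint): Angle of the left lever: a steel stem 10 mm thick, pivot 59 mm above the table, 90 mm to the robot's left (+y) of the console's middle, on the console's x = 0. 0: leaning 0.55 rad towards the robot (-x of the console); 1.1 rad (its stop): leaning 0.55 rad away from it. It starts at 0 to 0.03 and stays where it is left; if free, it takes about 3 N at its head.
- lever_left_head (a point): Centre of the left lever's head, a ball 30 mm across; 120 mm from its pivot, thus about 161 mm above the table at either end of the swing, 179 mm when upright.
- lever_middle (a joint): Angle of the middle lever: a steel stem 10 mm thick, pivot 59 mm above the table, in the console's middle, on the console's x = 0. 0: leaning 0.55 rad towards the robot (-x of the console); 1.1 rad (its stop): leaning 0.55 rad away from it. It starts at 0 to 0.03 and stays where it is left; if free, it takes about 3 N at its head.
- lever_middle_head (a point): Centre of the middle lever's head, a crossbar 46 mm long (along console y), 22 mm thick; 120 mm from its pivot, thus about 161 mm above the table at either end of the swing, 179 mm when upright.
- lever_right (a joint): Angle of the right lever: a steel stem 10 mm thick, pivot 59 mm above the table, 90 mm to the robot's right (-y) of the console's middle, on the console's x = 0. 0: leaning 0.55 rad towards the robot (-x of the console); 1.1 rad (its stop): leaning 0.55 rad away from it. It starts at 0 to 0.03 and stays where it is left; if free, it takes about 3 N at its head.
- lever_right_head (a point): Centre of the right lever's head, a flat paddle 12 mm thick (along its swing), 32 mm wide, 40 mm long; 120 mm from its pivot, thus about 161 mm above the table at either end of the swing, 179 mm when upright.
- lever_row (a point): Middle of the console's top, at the middle lever. The levers are interlocked: at the start just one is free, and each, once past about 0.97 rad, frees one other; the order differs from time to time and cannot be seen. A blocked lever gives up to 0.09 rad (11 mm at the head) and then stands solid.
- pin_left (a joint): Shear pin inside the interlock, moved by the left lever, out of sight: 0 m whole, over 0.004 m sheared. It shears when a lever that it blocks is forced with more than about 50 N at the head; it tells nothing else.
- pin_middle (a joint): Shear pin inside the interlock, moved by the middle lever, out of sight: 0 m whole, over 0.004 m sheared. It shears when a lever that it blocks is forced with more than about 50 N at the head; it tells nothing else.
- pin_right (a joint): Shear pin inside the interlock, moved by the right lever, out of sight: 0 m whole, over 0.004 m sheared. It shears when a lever that it blocks is forced with more than about 50 N at the head; it tells nothing else.
- bar (a joint): Travel of the aluminium locking bar, which slides along y on the console's top, at console x = -19 mm. 0 to 0.004 m at the start; 0.04 m (its stop) is locked, slid to the robot's left (+y). Its three teeth, 50 mm wide, reach 108 mm above the table and stop against the stem of any lever not thrown, after some 10 mm. It takes about 2.5 N and stays where left.
- bar_grip (a point): Point on the bar's upright grip tab, at its right-hand (-y) end: the tab is 12 mm thick along y, 24 mm along x, and reaches from 72 to 132 mm above the table; the point lies on its middle, 117 mm above the table.
- jar: Bystander: white squat cream jar, 64 mm across, 55 mm tall. Origin: centre of its underside.
- dropper: Bystander: slim amber bottle, 38 mm across, 100 mm tall. Origin: centre of its underside.
- bowl: Bystander: glass bowl, 110 mm across, 45 mm tall. Origin: centre of its underside.
- probe: Bystander: standing waisted aluminium handpiece, 48 mm across, 85 mm tall. Origin: centre of its underside.
- electrode: Bystander: standing steel cylinder, 42 mm across, 95 mm tall. Origin: centre of its underside.
- brush: Bystander: mask brush, 160 mm long, lying. Origin: centre of its underside.

How it is judged:
By the outcome, as a careful person would: the job done as asked, in the order asked, and still so for the second after the job is handed in, with the robot touching nothing.
It also fails if it takes over 72 s, if anything falls off the work surface, if the arm or the gripper's body presses on something with over 40 N, if the wrist force passes 120 N, or if a joint passes its speed limit or range.

ROBOT

A 6-joint arm with a two-finger parallel gripper is mounted at the origin on the work surface. World frame = base frame: x ahead of the robot, y to its left, z up, the work surface at z = 0. Lengths are in m, angles in rad, forces in N, time in s.
With the tool pointing down it reaches from about 0.25 to 0.775 m from the base axis. Payload 4 kg.
Tool frame: the origin (TCP) lies midway between the tips of the shut fingers; the grasp point (between the pads) lies 19 mm behind it (robot.grasp_offset is the distance from the TCP to the grasp point, in m); z points along the fingers, y is the direction in which the jaws open and shut (so a half turn about z gives the same grasp; the last joint's range is limited). The gripper opens to 94 mm and grips with 3 to 60 N. Pads are 16 mm wide; open, the fingers measure 119 mm over their backs; the gripper's body (75 mm by 177 mm) begins 78 mm behind the grasp point.
Start: joints at [-1.238, 0.087, 1.371, -0, 1.684, -0.103], TCP at [0.232, -0.499, 0.206] pointing down, gripper open.
Joint ranges: [-3.1, 3.1], [-0.76, 2.03], [0.27, 2.55], [-1.08, 4.22], [0.17, 2.65], [-2.57, 2.57]. Speed limits (rad/s): [2.79, 2.79, 3.14, 3.14, 3.14, 3.14].

INTERFACE

Orientations are given as [roll, pitch, yaw] about the fixed x, y, z axes, in that order (R = Rz(yaw) Ry(pitch) Rx(roll)).
In Python, from bench import status, viewer, order, robot gives the robot as it stands. The module is installed in compiled form; this text tells all that it offers.
- The arm moves only by the tool move_arm, never from a script. Its argument "targets" is a list of rows, each a list of 3 entries, a list of its own where there are three numbers: the shift along the tool's x, y, z in mm, then the turn, a rotation vector about the tool's x, y, z in degrees, then the opening, from -1 (shut) to 1 (fully open). A call has 1 to 20 rows; each row is the pose to reach, as a shift and turn from the pose commanded when the call began, along the tool's axes at that moment; what a row does not reach only later rows make up. A row lasts 1/8 s, in which the tool goes at most 62.5 mm and 10.7 degrees, less where a joint would pass 70% of its speed; a pose out of reach is approached as far as the arm can. A call with a gripper value outside its range is refused whole. The fingers move at their own pace and stop on an object; the grip force is fixed at half the most. Time passes only in rows, so rows that repeat a pose let the fingers close. It gives the time, the measured TCP pose, the force and the opening at its end, in the units of the state.
- status.get_obs(): the state, without advancing time (a new reading comes with each control period).
- viewer.snapshot(name): name is "scene" or "side" or "wrist"; returns the picture (400x640x3 uint8, red, green, blue); there is no depth.
- viewer.camera_model(name): a dict with "K" (3x3 intrinsics, pixels), "xyz" and "attitude" of the camera in the world; the wrist camera has in their place "T_tool_cam" (4x4, takes a point from camera to tool coordinates, whose origin is the TCP and whose axes are the flange's). Camera axes: x right, y up, looking along -z (the intrinsics and any distortion apply to the point x, -y, -z); pixel columns grow to the right and rows downward; lengths in m; the calibration is good to about 2 mm. A picture is of the moment at which its call begins: read the wrist's pose just before it. camera_model takes no time and is no camera call.
- order.close_job(): hands the job in, once; it reports no verdict.
The state is a dict: "time": time; "joint_positions": joint angles; "qvel": joint speeds; "joint_torque": joint torques, N m; "tool_pos": TCP position; "ee_rot": TCP orientation; "wrist_force": force on the tool from outside, world axes, zero at the start; "wrist_torque": the same for the moment, N m; "width": finger opening in m.
Only numpy, scipy, OpenCV 4.12 (cv2) and the standard library are available. Lean on these libraries where they do the work, as an engineer would, in place of code of your own. Each camera call takes 0.05 s, during which the arm holds its last target. There are 200 camera calls.

## Working session

There is one attempt and no reset: what is moved stays moved. The work goes in short steps, Python scripts to look and compute and a tool call to move; the robot and the scene stay as the last step left them, time stands still between calls to the robot, and variables do not carry over. Pictures are saved under pics/ and viewed, about 8 in all and at most 12, crops included, and the job is handed in when it is done.

Besides the shell and the picture viewer there is one more tool, called after "Call:" as name([rows], argument=value, ...), one row to a line, values as JSON. move_arm: Moves the arm, as the interface text tells. Its arguments: {"type":"object","properties":{"targets":{"type":"array"}},"required":["targets"]}

```bash
mkdir -p pics; python3 - <<'E'
from bench import status, viewer, robot
import cv2,numpy as np
np.set_printoptions(precision=4,suppress=True)
print(status.get_obs())
for n in("scene","side"):
    cv2.imwrite(f"pics/{n}0.png",viewer.snapshot(n)[:,:,::-1]); print(n,viewer.camera_model(n))
print(viewer.camera_model("wrist"))
E
```

```text
{'time': 0.0, 'joint_positions': array([-1.2381,  0.0879,  1.3722, -0.    ,  1.6836, -0.1031]), 'qvel': array([ 0.0019,  0.0003,  0.    ,  0.0006, -0.0016, -0.0009]), 'joint_torque': array([ -0.0003, -34.0188, -30.243 ,   0.0719,   0.033 ,  -0.0002]), 'tool_pos': array([ 0.232 , -0.4981,  0.2044]), 'ee_rot': array([-3.1395, -0.0002,  0.4358]), 'wrist_force': array([ 1.0363,  0.8864, -0.0293]), 'wrist_torque': array([0.0351, 0.0066, 0.0075]), 'width': 0.09422084202416894}
scene {'K': array([[400.1778,   0.    , 324.5761],
       [  0.    , 400.1778, 208.0332],
       [  0.    ,   0.    ,   1.    ]]), 'xyz': array([1.2075, 0.009 , 0.8799]), 'attitude': array([ 0.5839, -0.0051,  1.5296])}
side {'K': array([[507.9333,   0.    , 334.1551],
       [  0.    , 507.9333, 202.3391],
       [  0.    ,   0.    ,   1.    ]]), 'xyz': array([-0.1007,  0.682 ,  0.8395]), 'attitude': array([ 0.7859,  0.0056, -2.3592])}
{'K': array([[285.5166,   0.    , 316.6333],
       [  0.    , 285.5166, 198.6212],
       [  0.    ,   0.    ,   1.    ]]), 'T_tool_cam': array([[ 0.0001,  0.9683,  0.2499,  0.0733],
       [ 1.    , -0.0004,  0.0012,  0.0004],
       [ 0.0013,  0.2499, -0.9683, -0.1797],
       [ 0.    ,  0.    ,  0.    ,  1.    ]])}
```

View pics/scene0.png

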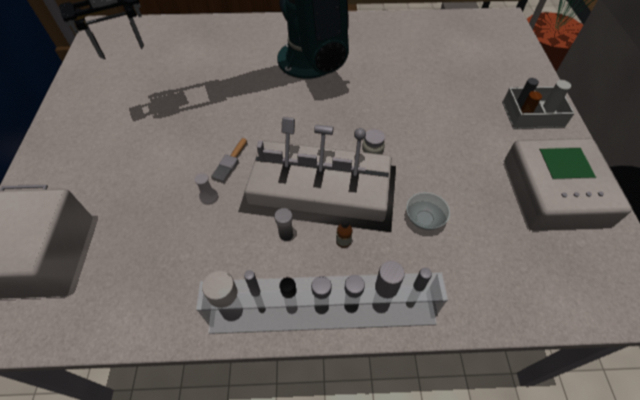

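View pics/side0.png

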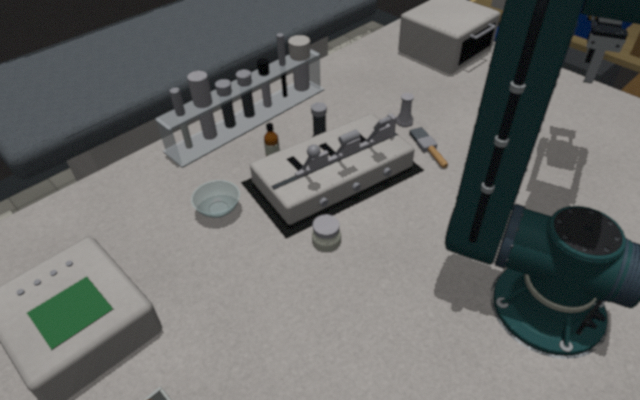

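The scene view shows the paddle head at (289,125), crossbar at (323,130), ball at (360,134) and tab at (261,149). The side view shows the heads at (384,126), (349,138) and (313,152), with mat corners at (290,234) and (422,170). Next I fit the console pose.

```bash
cat > h.py <<'E'
import numpy as np,cv2
from scipy.spatial.transform import Rotation as R
from scipy.optimize import least_squares
from bench import status, viewer
np.set_printoptions(precision=4,suppress=True)
def cam(n):
    m=viewer.camera_model(n)
    if n=="wrist":
        o=status.get_obs();T=np.eye(4);T[:3,:3]=R.from_euler('xyz',o['ee_rot']).as_matrix();T[:3,3]=o['tool_pos']
        T=T@m['T_tool_cam'];return m['K'],T[:3,:3],T[:3,3]
    return m['K'],R.from_euler('xyz',m['attitude']).as_matrix(),m['xyz']
def proj(c,P):
    K,A,t=c; p=(np.asarray(P)-t)@A; p=p*[1,-1,-1]; p=p@K.T; return p[...,:2]/p[...,2:]
def back(c,uv,z):
    K,A,t=c; d=A@(np.linalg.inv(K)@[uv[0],uv[1],1]*[1,-1,-1]); return t+d*(z-t[2])/d[2]
def world(s,P):
    c,n=np.cos(s[2]),np.sin(s[2]);P=np.asarray(P,float)
    return P@np.array([[c,n,0],[-n,c,0],[0,0,1]])+[s[0],s[1],0]
E
python3 - <<'E'
from h import *
x=-.12*np.sin(.54)
pts={'L':(x,.09,.161),'M':(x,0,.161),'R':(x,-.09,.161)}
ob={'scene':[((289,125),pts['R']),((323,130),pts['M']),((360,134),pts['L'])],
'side':[((384,126),pts['R']),((349,138),pts['M']),((313,152),pts['L']),((290,234),(-.11,.2,.003)),((422,170),(-.11,-.2,.003)),((244,183),(.11,.2,.003))]}
C={n:cam(n) for n in ob}
f=lambda s:np.concatenate([(proj(C[n],world(s,[p for _,p in ob[n]]))-[u for u,_ in ob[n]]).ravel() for n in ob])
r=least_squares(f,[.5,0,0],loss='soft_l1',f_scale=2);print(r.x,f(r.x).reshape(-1,2))
for n,uv,z in [('scene',(375,136),.055),('side',(326,222),.055),('scene',(428,200),.045),('scene',(284,212),.09),('scene',(344,230),.1),('scene',(204,181),.085),('scene',(261,147),.12)]: print(n,uv,back(C[n],uv,z))
E
```

```text
[ 0.5586  0.0267 -0.1952] [[-1.399  -0.296 ]
 [ 0.2361 -1.154 ]
 [-0.6051 -0.9511]
 [-1.8495 -2.7258]
 [ 0.2575 -0.7178]
 [ 1.1854  0.2181]
 [-4.1794  4.471 ]
 [ 3.2615 -0.1279]
 [-3.6804 -1.1353]]
scene (375, 136) [0.4264 0.1871 0.055 ]
side (326, 222) [0.427  0.1818 0.055 ]
scene (428, 200) [0.6421 0.2994 0.045 ]
scene (284, 212) [ 0.6938 -0.0611  0.09  ]
scene (344, 230) [0.7538 0.0756 0.1   ]
scene (204, 181) [ 0.5911 -0.2616  0.085 ]
scene (261, 147) [ 0.5152 -0.1194  0.12  ]
```

Call:
move_arm([
  [[0, 0, -46], [0, 0, 0], -1],
  [[365, -338, -46], [0, 0, 36], -1],
  [[365, -338, -46], [0, 0, 36], -1],
  [[365, -338, -46], [0, 0, 36], -1],
  [[365, -338, -46], [0, 0, 36], -1],
  [[365, -338, -46], [0, 0, 36], -1],
  [[365, -338, -46], [0, 0, 36], -1],
  [[365, -338, -46], [0, 0, 36], -1],
  [[365, -338, -46], [0, 0, 36], -1],
  [[365, -338, -46], [0, 0, 36], -1],
  [[365, -338, -46], [0, 0, 36], -1],
  [[365, -338, -46], [0, 0, 36], -1],
])

```text
time: 1.6
tool_pos: [0.42, -0.0396, 0.2513]
ee_rot: [3.141, 0.0, -0.195]
wrist_force: [0.1, -0.6, -0.4]
width: 0.0006
```

```bash
cat >> h.py <<'E'
S=np.array([.5586,.0267,-.1952])
def go(p,yaw=None):
    "tool-frame shift (mm) and z turn (deg) from the measured pose to console point p"
    o=status.get_obs();A=R.from_euler('xyz',o['ee_rot']);w=world(S,p)
    print('shift',A.inv().apply(w-o['tool_pos'])*1000,'rotvec',np.degrees((A.inv()*R.from_euler('xyz',[np.pi,0,S[2]])).as_rotvec()),'F',o['wrist_force'],'tcp_c',(o['tool_pos']-[S[0],S[1],0])@world([0,0,S[2]],np.eye(3)).T)
E
python3 - <<'E'
from h import *
print(status.get_obs())
c=cam("wrist");im=viewer.snapshot("wrist")[:,:,::-1].copy();cv2.imwrite("pics/w0.png",im)
x=-.12*np.sin(.54)
for p in [(x,.09,.161),(x,0,.161),(x,-.09,.161),(-.019,-.152,.117),(-.09,.18,.07),(-.09,-.18,.07),(.09,-.18,.07)]: print(p,proj(c,world(S,[p])))
E
```

```text
{'time': 1.6, 'joint_positions': array([-0.228 , -0.2053,  1.5582, -0.0006,  1.7891,  1.5379]), 'qvel': array([-0.011 , -0.0025, -0.0018,  0.0015, -0.0008,  0.0027]), 'joint_torque': array([  0.5122, -21.6692, -30.4406,   0.0461,  -0.0696,  -0.0047]), 'tool_pos': array([ 0.42  , -0.0396,  0.2513]), 'ee_rot': array([ 3.141 ,  0.0004, -0.1952]), 'wrist_force': array([ 0.1069, -0.6468, -0.3673]), 'wrist_torque': array([ 0.0109, -0.0221,  0.0461]), 'width': 0.0005663106325335726}
(np.float64(-0.06169631899837358), 0.09, 0.161) [[120.7722 137.9756]]
(np.float64(-0.06169631899837358), 0, 0.161) [[217.9475 137.983 ]]
(np.float64(-0.06169631899837358), -0.09, 0.161) [[315.1362 137.9904]]
(-0.019, -0.152, 0.117) [[375.0639  94.0458]]
(-0.09, 0.18, 0.07) [[101.1867 157.6473]]
(-0.09, -0.18, 0.07) [[387.0155 157.6731]]
(0.09, -0.18, 0.07) [[397.1369  -6.4501]]
```

View pics/w0.png

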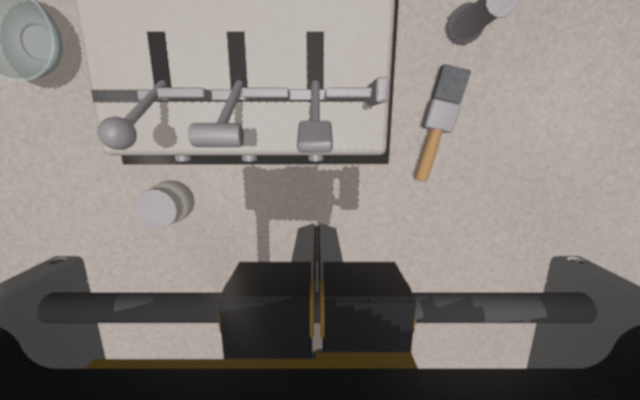

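The wrist view puts the ball at (117,133), crossbar at (217,134), paddle at (315,137) and tab at (380,90). All are within 5 px of the fit, so the pose is good to about 5 mm. I'll lower behind the right lever and feel for it.

Call:
move_arm([
  [[5, -2, 50], [0, 0, 0], -1],
  [[5, -2, 100], [0, 0, 0], -1],
  [[20, -2, 100], [0, 0, 0], -1],
  [[30, -2, 100], [0, 0, 0], -1],
  [[35, -2, 100], [0, 0, 0], -1],
  [[35, -2, 100], [0, 0, 0], -1],
])

```text
time: 2.4
tool_pos: [0.4574, -0.0435, 0.1542]
ee_rot: [3.141, -0.005, -0.193]
wrist_force: [0.3, -0.7, 0.9]
width: 0.0004
```

Call:
move_arm([
  [[3, 0, 0], [0, 0, 0], -1],
  [[6, 0, 0], [0, 0, 0], -1],
  [[6, 0, 0], [0, 0, 0], -1],
])

```text
time: 2.78
tool_pos: [0.4597, -0.0436, 0.1524]
ee_rot: [3.141, 0.003, -0.192]
wrist_force: [-6.8, 0.9, 4.1]
width: 0.0007
```

Call:
move_arm([
  [[3, 0, 0], [0, 0, 0], -1],
  [[5, 0, 0], [0, 0, 0], -1],
  [[5, 0, 0], [0, 0, 0], -1],
])

```text
time: 3.15
tool_pos: [0.4647, -0.0445, 0.1524]
ee_rot: [3.142, 0.002, -0.192]
wrist_force: [-6.1, 0.2, 5.2]
width: 0.0006
```

Call:
move_arm([
  [[2, 0, 0], [0, 0, 0], -1],
  [[4, 0, 0], [0, 0, 0], -1],
  [[4, 0, 0], [0, 0, 0], -1],
])

```text
time: 3.52
tool_pos: [0.4671, -0.045, 0.153]
ee_rot: [3.141, 0.006, -0.192]
wrist_force: [-11.0, 2.2, 9.7]
width: 0.0003
```

Call:
move_arm([
  [[2, 0, 0], [0, 0, 0], -1],
  [[3, 0, 0], [0, 0, 0], -1],
  [[3, 0, 0], [0, 0, 0], -1],
])

```text
time: 3.9
tool_pos: [0.4688, -0.0453, 0.1535]
ee_rot: [3.141, 0.008, -0.192]
wrist_force: [-15.3, 2.8, 12.3]
width: 0.0003
```

Call:
move_arm([
  [[2, 0, 0], [0, 0, 0], -1],
  [[3, 0, 0], [0, 0, 0], -1],
  [[3, 0, 0], [0, 0, 0], -1],
])

```text
time: 4.28
tool_pos: [0.4707, -0.0456, 0.1539]
ee_rot: [3.141, 0.01, -0.192]
wrist_force: [-18.4, 3.3, 15.8]
width: 0.0005
```

The right lever gave about 11 mm and then the force climbed to 24 N, so it is blocked. I'll back off and try the middle one.

Call:
move_arm([
  [[-20, 0, 0], [0, 0, 0], -1],
  [[-40, 0, 0], [0, 0, 0], -1],
  [[-40, -45, 0], [0, 0, 0], -1],
  [[-40, -88, 0], [0, 0, 0], -1],
  [[-30, -88, 0], [0, 0, 0], -1],
  [[-20, -88, 0], [0, 0, 0], -1],
  [[-12, -88, 0], [0, 0, 0], -1],
  [[-12, -88, 0], [0, 0, 0], -1],
])

```text
time: 5.28
tool_pos: [0.4807, 0.0409, 0.1515]
ee_rot: [3.141, 0.002, -0.194]
wrist_force: [-3.0, 1.0, 2.6]
width: 0.0003
```

Call:
move_arm([
  [[3, 0, 0], [0, 0, 0], -1],
  [[6, 0, 0], [0, 0, 0], -1],
  [[6, 0, 0], [0, 0, 0], -1],
])

```text
time: 5.65
tool_pos: [0.4846, 0.0404, 0.1522]
ee_rot: [3.141, 0.004, -0.193]
wrist_force: [-8.0, 2.1, 7.6]
width: 0.0006
```

Call:
move_arm([
  [[3, 0, 0], [0, 0, 0], -1],
  [[6, 0, 0], [0, 0, 0], -1],
  [[6, 0, 0], [0, 0, 0], -1],
])

```text
time: 6.02
tool_pos: [0.488, 0.0399, 0.1531]
ee_rot: [3.141, 0.01, -0.193]
wrist_force: [-16.5, 2.3, 13.6]
width: 0.0006
```

Call:
move_arm([
  [[3, 0, 0], [0, 0, 0], -1],
  [[5, 0, 0], [0, 0, 0], -1],
  [[5, 0, 0], [0, 0, 0], -1],
])

```text
time: 6.4
tool_pos: [0.4904, 0.0396, 0.1539]
ee_rot: [3.141, 0.015, -0.192]
wrist_force: [-24.3, 3.6, 20.2]
width: 0.0006
```

The middle lever is blocked too, with force rising steadily over 10 mm. Next is the left.

Call:
move_arm([
  [[-25, 0, 0], [0, 0, 0], -1],
  [[-45, 0, 0], [0, 0, 0], -1],
  [[-45, -45, 0], [0, 0, 0], -1],
  [[-45, -90, 0], [0, 0, 0], -1],
  [[-35, -90, 0], [0, 0, 0], -1],
  [[-25, -90, 0], [0, 0, 0], -1],
  [[-20, -90, 0], [0, 0, 0], -1],
  [[-20, -90, 0], [0, 0, 0], -1],
])

```text
time: 7.4
tool_pos: [0.4951, 0.1295, 0.1513]
ee_rot: [3.141, 0.001, -0.195]
wrist_force: [-0.7, -1.5, 0.0]
width: 0.0008
```

Call:
move_arm([
  [[3, 0, 0], [0, 0, 0], -1],
  [[6, 0, 0], [0, 0, 0], -1],
  [[6, 0, 0], [0, 0, 0], -1],
])

```text
time: 7.78
tool_pos: [0.4987, 0.1295, 0.1523]
ee_rot: [3.141, 0.004, -0.193]
wrist_force: [-8.9, 0.1, 6.7]
width: 0.0006
```

Call:
move_arm([
  [[3, 0, 0], [0, 0, 0], -1],
  [[6, 0, 0], [0, 0, 0], -1],
  [[6, 0, 0], [0, 0, 0], -1],
])

```text
time: 8.15
tool_pos: [0.5053, 0.1289, 0.1526]
ee_rot: [-3.141, 0.003, -0.192]
wrist_force: [-7.4, 1.2, 6.2]
width: 0.0006
```

Call:
move_arm([
  [[3, 0, 0], [0, 0, 0], -1],
  [[5, 0, 0], [0, 0, 0], -1],
  [[5, 0, 0], [0, 0, 0], -1],
])

```text
time: 8.52
tool_pos: [0.5104, 0.1279, 0.1526]
ee_rot: [-3.141, 0.002, -0.192]
wrist_force: [-5.4, 1.4, 4.7]
width: 0.0004
```

Call:
move_arm([
  [[4, 0, 0], [0, 0, 0], -1],
  [[8, 0, 0], [0, 0, 0], -1],
  [[8, 0, 0], [0, 0, 0], -1],
])

```text
time: 8.9
tool_pos: [0.5189, 0.1262, 0.1523]
ee_rot: [-3.141, 0.001, -0.193]
wrist_force: [-4.3, 1.5, 3.9]
width: 0.0005
```

Call:
move_arm([
  [[10, 0, 0], [0, 0, 0], -1],
  [[20, 0, 0], [0, 0, 0], -1],
  [[30, 0, 0], [0, 0, 0], -1],
  [[40, 0, 0], [0, 0, 0], -1],
  [[50, 0, 0], [0, 0, 0], -1],
  [[60, 0, 0], [0, 0, 0], -1],
  [[70, 0, 0], [0, 0, 0], -1],
  [[80, 0, 0], [0, 0, 0], -1],
  [[80, 0, 0], [0, 0, 0], -1],
])

```text
time: 10.02
tool_pos: [0.5988, 0.1102, 0.1504]
ee_rot: [3.141, 0.0, -0.193]
wrist_force: [-1.7, 1.4, -1.3]
width: 0.0005
```

Call:
move_arm([
  [[4, 0, 0], [0, 0, 0], -1],
  [[8, 0, 0], [0, 0, 0], -1],
  [[8, 0, 0], [0, 0, 0], -1],
])

```text
time: 10.4
tool_pos: [0.6061, 0.109, 0.1513]
ee_rot: [3.141, 0.0, -0.193]
wrist_force: [-4.3, 1.0, -2.5]
width: 0.0003
```

Call:
move_arm([
  [[4, 0, 0], [0, 0, 0], -1],
  [[8, 0, 0], [0, 0, 0], -1],
  [[8, 0, 0], [0, 0, 0], -1],
])

```text
time: 10.78
tool_pos: [0.6142, 0.1075, 0.1514]
ee_rot: [3.142, -0.0, -0.193]
wrist_force: [-3.3, 1.0, -3.2]
width: 0.0005
```

Call:
move_arm([
  [[3, 0, 0], [0, 0, 0], -1],
  [[5, 0, 0], [0, 0, 0], -1],
  [[5, 0, 0], [0, 0, 0], -1],
])

```text
time: 11.15
tool_pos: [0.6164, 0.107, 0.1512]
ee_rot: [3.141, 0.006, -0.192]
wrist_force: [-9.4, 1.7, -2.0]
width: 0.0004
```

Call:
move_arm([
  [[2, 0, 0], [0, 0, 0], -1],
  [[4, 0, 0], [0, 0, 0], -1],
  [[4, 0, 0], [0, 0, 0], -1],
])

```text
time: 11.52
tool_pos: [0.6167, 0.107, 0.1512]
ee_rot: [3.14, 0.014, -0.191]
wrist_force: [-18.8, 2.6, 2.8]
width: 0.0007
```

The left lever is at its stop: 19 N with no further travel. Back to the middle.

Call:
move_arm([
  [[-40, 0, 0], [0, 0, 0], -1],
  [[-80, 0, 0], [0, 0, 0], -1],
  [[-120, 0, 0], [0, 0, 0], -1],
  [[-160, 0, 0], [0, 0, 0], -1],
  [[-160, 45, 0], [0, 0, 0], -1],
  [[-160, 90, 0], [0, 0, 0], -1],
  [[-145, 90, 0], [0, 0, 0], -1],
  [[-130, 90, 0], [0, 0, 0], -1],
  [[-120, 90, 0], [0, 0, 0], -1],
  [[-120, 90, 0], [0, 0, 0], -1],
])

```text
time: 12.78
tool_pos: [0.4885, 0.0412, 0.1516]
ee_rot: [-3.142, 0.001, -0.191]
wrist_force: [-2.4, -0.1, 1.9]
width: 0.0
```

Call:
move_arm([
  [[3, 0, 0], [0, 0, 0], -1],
  [[6, 0, 0], [0, 0, 0], -1],
  [[6, 0, 0], [0, 0, 0], -1],
])

```text
time: 13.15
tool_pos: [0.4926, 0.0404, 0.1519]
ee_rot: [-3.141, 0.003, -0.191]
wrist_force: [-5.3, 1.1, 6.0]
width: 0.0008
```

Call:
move_arm([
  [[3, 0, 0], [0, 0, 0], -1],
  [[6, 0, 0], [0, 0, 0], -1],
  [[6, 0, 0], [0, 0, 0], -1],
])

```text
time: 13.52
tool_pos: [0.4988, 0.0392, 0.1519]
ee_rot: [-3.141, 0.002, -0.191]
wrist_force: [-5.0, 1.7, 4.8]
width: 0.0007
```

Call:
move_arm([
  [[4, 0, 0], [0, 0, 0], -1],
  [[8, 0, 0], [0, 0, 0], -1],
  [[8, 0, 0], [0, 0, 0], -1],
])

```text
time: 13.9
tool_pos: [0.5071, 0.0376, 0.1517]
ee_rot: [-3.141, 0.001, -0.191]
wrist_force: [-4.4, 1.6, 3.3]
width: 0.0004
```

Call:
move_arm([
  [[10, 0, 0], [0, 0, 0], -1],
  [[20, 0, 0], [0, 0, 0], -1],
  [[30, 0, 0], [0, 0, 0], -1],
  [[40, 0, 0], [0, 0, 0], -1],
  [[50, 0, 0], [0, 0, 0], -1],
  [[60, 0, 0], [0, 0, 0], -1],
  [[70, 0, 0], [0, 0, 0], -1],
  [[80, 0, 0], [0, 0, 0], -1],
  [[86, 0, 0], [0, 0, 0], -1],
  [[86, 0, 0], [0, 0, 0], -1],
])

```text
time: 15.15
tool_pos: [0.5929, 0.0198, 0.1518]
ee_rot: [3.141, -0.002, -0.193]
wrist_force: [-1.2, 0.1, -1.4]
width: 0.0
```

Call:
move_arm([
  [[4, 0, 0], [0, 0, 0], -1],
  [[6, 0, 0], [0, 0, 0], -1],
  [[6, 0, 0], [0, 0, 0], -1],
])

```text
time: 15.52
tool_pos: [0.5977, 0.019, 0.1516]
ee_rot: [3.141, -0.0, -0.193]
wrist_force: [-2.9, 0.6, -1.1]
width: 0.0005
```

Call:
move_arm([
  [[3, 0, 0], [0, 0, 0], -1],
  [[5, 0, 0], [0, 0, 0], -1],
  [[5, 0, 0], [0, 0, 0], -1],
])

```text
time: 15.9
tool_pos: [0.6023, 0.0181, 0.151]
ee_rot: [3.141, 0.001, -0.193]
wrist_force: [-4.0, 0.9, -3.5]
width: 0.0005
```

Call:
move_arm([
  [[2, 0, 0], [0, 0, 0], -1],
  [[4, 0, 0], [0, 0, 0], -1],
  [[4, 0, 0], [0, 0, 0], -1],
])

```text
time: 16.27
tool_pos: [0.6025, 0.018, 0.1509]
ee_rot: [3.141, 0.01, -0.192]
wrist_force: [-13.4, 2.2, 0.3]
width: 0.0007
```

Call:
move_arm([
  [[2, 0, 0], [0, 0, 0], -1],
  [[4, 0, 0], [0, 0, 0], -1],
  [[4, 0, 0], [0, 0, 0], -1],
])

```text
time: 16.65
tool_pos: [0.6027, 0.018, 0.1509]
ee_rot: [3.14, 0.019, -0.192]
wrist_force: [-21.9, 3.3, 5.1]
width: 0.0003
```

The middle lever is at its stop. Now the right.

Call:
move_arm([
  [[-40, 0, 0], [0, 0, 0], -1],
  [[-80, 0, 0], [0, 0, 0], -1],
  [[-120, 0, 0], [0, 0, 0], -1],
  [[-163, 0, 0], [0, 0, 0], -1],
  [[-163, 45, 0], [0, 0, 0], -1],
  [[-163, 90, 0], [0, 0, 0], -1],
  [[-145, 90, 0], [0, 0, 0], -1],
  [[-133, 90, 0], [0, 0, 0], -1],
  [[-126, 90, 0], [0, 0, 0], -1],
  [[-126, 90, 0], [0, 0, 0], -1],
])

```text
time: 17.9
tool_pos: [0.4702, -0.0476, 0.1521]
ee_rot: [3.141, -0.001, -0.192]
wrist_force: [-1.6, 1.8, 2.2]
width: 0.0004
```

Call:
move_arm([
  [[3, 0, 0], [0, 0, 0], -1],
  [[6, 0, 0], [0, 0, 0], -1],
  [[6, 0, 0], [0, 0, 0], -1],
])

```text
time: 18.27
tool_pos: [0.4752, -0.0483, 0.1518]
ee_rot: [-3.141, 0.0, -0.192]
wrist_force: [-4.3, 1.2, 4.1]
width: 0.0009
```

Call:
move_arm([
  [[3, 0, 0], [0, 0, 0], -1],
  [[6, 0, 0], [0, 0, 0], -1],
  [[6, 0, 0], [0, 0, 0], -1],
])

```text
time: 18.65
tool_pos: [0.4815, -0.0497, 0.1516]
ee_rot: [-3.141, -0.001, -0.192]
wrist_force: [-3.5, 1.0, 2.6]
width: 0.0005
```

Call:
move_arm([
  [[3, 0, 0], [0, 0, 0], -1],
  [[6, 0, 0], [0, 0, 0], -1],
  [[6, 0, 0], [0, 0, 0], -1],
])

```text
time: 19.02
tool_pos: [0.4876, -0.0513, 0.1514]
ee_rot: [3.142, -0.001, -0.193]
wrist_force: [-2.8, 0.4, 1.7]
width: 0.0008
```

Call:
move_arm([
  [[10, 0, 0], [0, 0, 0], -1],
  [[20, 0, 0], [0, 0, 0], -1],
  [[30, 0, 0], [0, 0, 0], -1],
  [[40, 0, 0], [0, 0, 0], -1],
  [[50, 0, 0], [0, 0, 0], -1],
  [[60, 0, 0], [0, 0, 0], -1],
  [[70, 0, 0], [0, 0, 0], -1],
  [[80, 0, 0], [0, 0, 0], -1],
  [[86, 0, 0], [0, 0, 0], -1],
  [[86, 0, 0], [0, 0, 0], -1],
])

```text
time: 20.27
tool_pos: [0.5719, -0.0676, 0.1509]
ee_rot: [-3.142, 0.0, -0.192]
wrist_force: [-3.7, 1.2, -1.6]
width: 0.0006
```

Call:
move_arm([
  [[4, 0, 0], [0, 0, 0], -1],
  [[7, 0, 0], [0, 0, 0], -1],
  [[7, 0, 0], [0, 0, 0], -1],
])

```text
time: 20.65
tool_pos: [0.5795, -0.0692, 0.1526]
ee_rot: [3.141, -0.003, -0.193]
wrist_force: [-2.3, 0.3, 0.4]
width: 0.0005
```

Call:
move_arm([
  [[3, 0, 0], [0, 0, 0], -1],
  [[5, 0, 0], [0, 0, 0], -1],
  [[5, 0, 0], [0, 0, 0], -1],
])

```text
time: 21.02
tool_pos: [0.5836, -0.07, 0.1517]
ee_rot: [3.141, -0.001, -0.193]
wrist_force: [-3.1, -0.2, -0.3]
width: 0.0003
```

Call:
move_arm([
  [[3, 0, 0], [0, 0, 0], -1],
  [[5, 0, 0], [0, 0, 0], -1],
  [[5, 0, 0], [0, 0, 0], -1],
])

```text
time: 21.4
tool_pos: [0.5844, -0.0701, 0.1513]
ee_rot: [3.141, 0.01, -0.192]
wrist_force: [-12.7, 2.4, 5.3]
width: 0.0007
```

Call:
move_arm([
  [[2, 0, 0], [0, 0, 0], -1],
  [[4, 0, 0], [0, 0, 0], -1],
  [[4, 0, 0], [0, 0, 0], -1],
])

```text
time: 21.78
tool_pos: [0.5849, -0.0702, 0.1511]
ee_rot: [3.141, 0.018, -0.192]
wrist_force: [-21.9, 3.2, 7.2]
width: 0.0005
```

Call:
move_arm([
  [[2, 0, 0], [0, 0, 0], -1],
  [[4, 0, 0], [0, 0, 0], -1],
  [[4, 0, 0], [0, 0, 0], -1],
])

```text
time: 22.15
tool_pos: [0.5852, -0.0702, 0.151]
ee_rot: [3.141, 0.027, -0.192]
wrist_force: [-30.0, 4.7, 12.4]
width: 0.0005
```

All three levers are at their stops. I'll rise and check.

Call:
move_arm([
  [[-30, 0, 0], [0, 0, 0], -1],
  [[-60, 0, -30], [0, 0, 0], -1],
  [[-75, 50, -80], [0, 0, 0], -1],
  [[-75, 105, -100], [0, 0, 0], -1],
  [[-75, 105, -100], [0, 0, 0], -1],
  [[-75, 105, -100], [0, 0, 0], -1],
])

```text
time: 22.9
tool_pos: [0.5031, -0.1614, 0.2517]
ee_rot: [-3.141, -0.002, -0.193]
wrist_force: [0.0, 0.3, -0.4]
width: 0.0003
```

```bash
python3 - <<'E'
from h import *
go((-.019,-.195,.105))
c=cam("wrist");cv2.imwrite("pics/w1.png",viewer.snapshot("wrist")[:,:,::-1])
x=.12*np.sin(.55)
for p in [(x,.09,.161),(x,0,.161),(x,-.09,.161),(-.019,-.152,.132),(-.09,-.18,.07),(.09,-.18,.07)]: print(p,proj(c,world(S,[p])))
E
```

```text
shift [ -1.3809  -0.2687 146.6565] rotvec [-0.0099 -0.1285  0.1014] F [ 0.0335  0.3383 -0.3586] tcp_c [-0.0179 -0.1953  0.2517]
(np.float64(0.0627224674716791), 0.09, 0.161) [[  4.4991 116.0674]]
(np.float64(0.0627224674716791), 0, 0.161) [[103.1762 116.2527]]
(np.float64(0.0627224674716791), -0.09, 0.161) [[201.889  116.4381]]
(-0.019, -0.152, 0.132) [[277.127  196.0158]]
(-0.09, -0.18, 0.07) [[305.7197 236.0371]]
(0.09, -0.18, 0.07) [[304.5672  95.1763]]
```

View pics/w1.png

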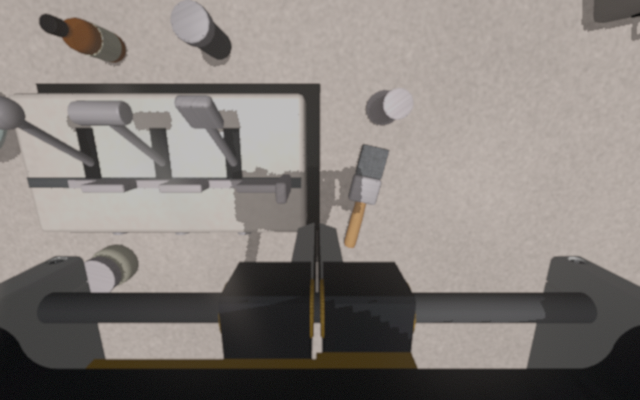

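The wrist view shows the heads at (5,113), (101,112) and (198,112). The predictions for fully over were (4,116), (103,116) and (202,116), so all three are thrown. The tab is at (282,188), and I'll push it next.

Call:
move_arm([
  [[5, 0, 50], [0, 0, 0], -1],
  [[5, 0, 100], [0, 0, 0], -1],
  [[5, 0, 147], [0, 0, 0], -1],
  [[5, -10, 147], [0, 0, 0], -1],
  [[5, -20, 147], [0, 0, 0], -1],
  [[5, -30, 147], [0, 0, 0], -1],
  [[5, -30, 147], [0, 0, 0], -1],
])

```text
time: 23.82
tool_pos: [0.5146, -0.1318, 0.1067]
ee_rot: [-3.141, -0.004, -0.191]
wrist_force: [-0.8, 0.9, 0.3]
width: 0.0003
```

Call:
move_arm([
  [[0, -5, 0], [0, 0, 0], -1],
  [[0, -10, 0], [0, 0, 0], -1],
  [[0, -15, 0], [0, 0, 0], -1],
  [[0, -15, 0], [0, 0, 0], -1],
])

```text
time: 24.32
tool_pos: [0.5159, -0.1173, 0.1044]
ee_rot: [-3.141, 0.0, -0.192]
wrist_force: [-0.0, -1.2, 0.2]
width: 0.0005
```

Call:
move_arm([
  [[0, -4, 0], [0, 0, 0], -1],
  [[0, -8, 0], [0, 0, 0], -1],
  [[0, -8, 0], [0, 0, 0], -1],
])

```text
time: 24.7
tool_pos: [0.5174, -0.1094, 0.1042]
ee_rot: [-3.141, 0.0, -0.192]
wrist_force: [-0.5, -0.8, 0.6]
width: 0.0004
```

```bash
python3 - <<'E'
from h import *
a=viewer.snapshot("wrist")[:300,100:500,::-1];b=cv2.resize(viewer.snapshot("scene")[100:250,200:420,::-1],None,fx=1.8,fy=2,interpolation=3)
b=b[:, :396];b=cv2.copyMakeBorder(b,0,0,0,400-b.shape[1],0)
cv2.imwrite("pics/c1.png",np.hstack([a,b[:300]]));go((-.014,-.13,.104))
E
```

```text
shift [  0.197  -11.5172   0.1444] rotvec [-0.0582  0.0424  0.171 ] F [-0.6863 -1.0215  0.0484] tcp_c [-0.0142 -0.1415  0.1041]
```

View pics/c1.png

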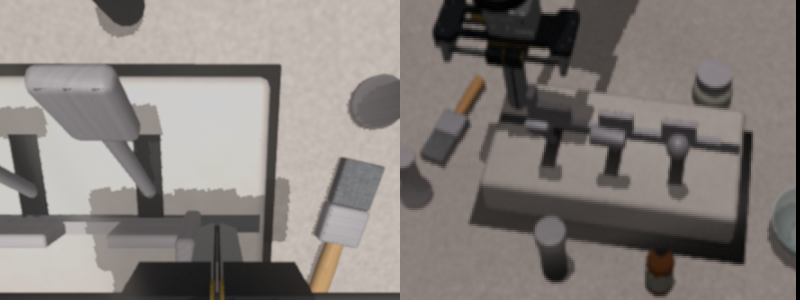

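The wrist crop shows the fingers against the tab's right face at (190,230). The bar has clearly moved, with its slot open to the right. I'll keep pushing.

Call:
move_arm([
  [[0, -3, 0], [0, 0, 0], -1],
  [[0, -6, 0], [0, 0, 0], -1],
  [[0, -6, 0], [0, 0, 0], -1],
])

```text
time: 25.18
tool_pos: [0.5179, -0.1063, 0.1042]
ee_rot: [3.137, 0.001, -0.193]
wrist_force: [-1.7, -7.7, -0.5]
width: 0.0005
```

Call:
move_arm([
  [[0, -3, 0], [0, 0, 0], -1],
  [[0, -6, 0], [0, 0, 0], -1],
  [[0, -6, 0], [0, 0, 0], -1],
])

```text
time: 25.55
tool_pos: [0.5178, -0.1064, 0.1044]
ee_rot: [3.125, 0.001, -0.196]
wrist_force: [-4.9, -20.1, 0.3]
width: 0.0005
```

Call:
move_arm([
  [[0, -3, 0], [0, 0, 0], -1],
  [[0, -5, 0], [0, 0, 0], -1],
  [[0, -5, 0], [0, 0, 0], -1],
])

```text
time: 25.92
tool_pos: [0.5178, -0.1064, 0.1046]
ee_rot: [3.115, 0.001, -0.198]
wrist_force: [-7.2, -30.7, -0.8]
width: 0.0007
```

Call:
move_arm([
  [[0, 20, 0], [0, 0, 0], -1],
  [[0, 50, 0], [0, 0, 0], -1],
  [[0, 50, -60], [0, 0, 0], -1],
  [[-20, 50, -120], [0, 0, 0], -1],
  [[-60, 10, -160], [0, 0, 0], -1],
  [[-70, -40, -160], [0, 0, 0], -1],
  [[-70, -60, -160], [0, 0, 0], -1],
  [[-70, -60, -160], [0, 0, 0], -1],
  [[-70, -60, -160], [0, 0, 0], -1],
])

```text
time: 27.05
tool_pos: [0.4633, -0.0213, 0.264]
ee_rot: [3.141, 0.001, -0.193]
wrist_force: [-0.6, 0.1, 0.8]
width: 0.0007
```

```bash
python3 - <<'E'
from h import *
S=S+[.004*.98,-.004*.19,0]
c=cam("wrist");cv2.imwrite("pics/w2.png",viewer.snapshot("wrist")[:,:,::-1])
x=.12*np.sin(.55)
for p in [(x,.09,.161),(x,0,.161),(x,-.09,.161),(-.019,-.118,.132)]: print(p,proj(c,world(S,[p])))
print(back(c,(0,0),.1)is not None, status.get_obs()['tool_pos'],status.get_obs()['wrist_force'])
E
```

```text
(np.float64(0.0627224674716791), 0.09, 0.161) [[142.8328  34.0318]]
(np.float64(0.0627224674716791), 0, 0.161) [[243.9743  34.3112]]
(np.float64(0.0627224674716791), -0.09, 0.161) [[345.1179  34.5906]]
(-0.019, -0.118, 0.132) [[366.7661 128.7397]]
True [ 0.4633 -0.0216  0.2639] [ 0.1714 -0.6881  0.2367]
```

View pics/w2.png

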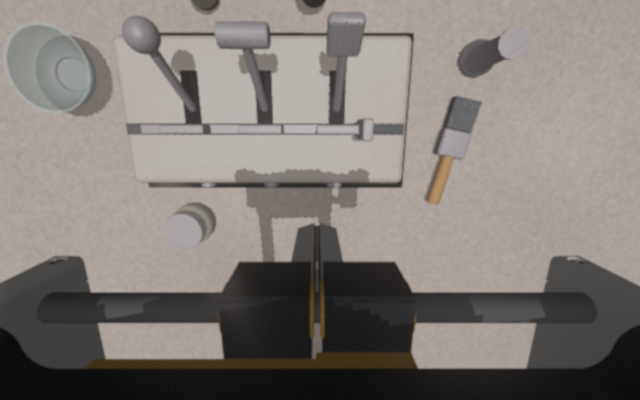

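The heads at (141,35), (243,34) and (345,34) match the fully-over predictions to 2 px. The tab at (367,128) matches about 38 mm of travel, and the bystanders look untouched. The arm is clear, so I'm handing in.

```bash
python3 -c "
from bench import order
print(order.close_job())"
```

```text
the job is handed in; nothing more can be done
None
```

The console is shut down and the job is handed in. All three levers are fully over and the locking bar is home to the left.

- **Levers:** The order was left, middle, right. Right and then middle were tried first and felt blocked. I stopped at about 24 N on the right and 32 N on the middle, under the 50 N shear level. The left moved freely, then the middle, then the right, and each was pushed until it stood solid at 19 to 32 N.
- **Bar:** It was pushed until it stood solid at about 31 N.
- **Last checks:** In the final wrist picture the lever heads lie within about 2 px of where fully thrown levers should be, after a 4 mm correction to the console position taken from earlier pictures. The tab sits about 38 mm from where it started, which fits the bar's stop. The jar, bowl, probe and brush stand as before by eye; the dropper and electrode are only partly in view.
- **Not measured:** Whether the shear pins are whole cannot be seen; I judge it only from the forces.

No check failed or disagreed. The arm was clear of everything at about 27 s.

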